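# Transfer a row of sample containers to the pad rack in reverse order

### The job

Move the four sample containers from the tray of metal blocks to the tray with the round rubber pads, in reverse order: the container nearest the loop handle of the block tray goes on the pad farthest from the loop handle of the pad tray, the next one on the next pad, and so on, so that the container farthest from the handle ends on the pad nearest the handle. Keep the containers upright throughout and leave each standing on the middle of its pad.

Things in the scene. Friction and masses are not known exactly. Their poses are not given: they have to be found in the camera images.
- vial: The vial: a small capped clear glass vial holding something grey, 23 mm in diameter, 51 mm tall; the smallest of the four containers. Loose. Origin at the centre of its underside, z up. It starts in the well of its own metal block, its underside 8 mm below the block's top.
- dropper_bottle: The dropper bottle: amber, 33 mm in diameter up to 64 mm, then a narrow neck and a 13 mm wide black dropper up to its full height of 97 mm; grip it by the wide body. Loose. Origin at the centre of its underside, z up. It starts in the well of its own metal block, its underside 8 mm below the block's top.
- white_jar: The white jar: an empty, open-topped jar of plain white plastic (in shade it looks pale grey), 54 mm tall, 47 mm in diameter at the rim, slightly narrower at the foot (about 42 mm). Loose. Origin at the centre of its underside, z up. It starts in the well of its own metal block, its underside 8 mm below the block's top.
- specimen_cup: The specimen cup: open-topped, clear, with yellow contents, 72 mm tall, 53 mm in diameter at the rim, slightly narrower at the foot (about 44 mm). Loose. Origin at the centre of its underside, z up. It starts in the well of its own metal block, its underside 8 mm below the block's top.
- vial_block: The metal block in which the vial starts: 62 x 62 mm, 18 mm tall, with a round well 27 mm wide and 8 mm deep in its top. Fixed in the block tray. Origin at the centre of its underside, z up; that is 4 mm above the worktop. The four blocks stand in a row in any order.
- dropper_bottle_block: The metal block in which the dropper bottle starts: 62 x 62 mm, 18 mm tall, with a round well 37 mm wide and 8 mm deep in its top. Fixed in the block tray. Origin at the centre of its underside, z up; that is 4 mm above the worktop. The four blocks stand in a row in any order.
- white_jar_block: The metal block in which the white jar starts: 62 x 62 mm, 18 mm tall, with a round well 52 mm wide and 8 mm deep in its top. Fixed in the block tray. Origin at the centre of its underside, z up; that is 4 mm above the worktop. The four blocks stand in a row in any order.
- specimen_cup_block: The metal block in which the specimen cup starts: 62 x 62 mm, 18 mm tall, with a round well 57 mm wide and 8 mm deep in its top. Fixed in the block tray. Origin at the centre of its underside, z up; that is 4 mm above the worktop. The four blocks stand in a row in any order.
- block_tray: The rack to empty: a low grey tray, 278 x 74 mm, with a black loop handle at one short end, fixed. Its four metal blocks stand in a row along its y axis at y = +99, +33, -33 and -99 mm; the handle is at its +y end, so +99 mm is nearest the handle. Origin at the centre of its underside on the worktop, z up.
- pad_rack: The rack to fill: a low grey tray, 300 x 90 mm, fixed, black loop handle at its -x end. Four round dark rubber pads, 56 mm wide, lie flush in its floor along its x axis at x = -106.5 (nearest the handle), -35.5, 35.5 and 106.5 mm, y = 0. Floor 4 mm above the worktop; rim, and short combs between the places at both long sides, up to 12 mm. Origin: centre of its underside, z up.
Things that resemble listed ones, but are neither listed nor needed, are in the scene too. Leave any blue look-alike of the white_jar alone.

How it is judged:
At the end, for the whole second after the job is handed in: Each container stands upright (0.1 rad), at rest and released on the pad rack's floor, within 12 mm of its pad's middle along and across the rack. Counted from each rack's handle, the container from place 1 is on pad 4, from 2 on 3, from 3 on 2, from 4 on 1 (((y of vial_block in the frame of block_tray between 0.079 and 0.119 m and x of vial in the frame of pad_rack between 0.0945 and 0.1185 m) or (y of vial_block in the frame of block_tray between 0.013 and 0.053 m and x of vial in the frame of pad_rack between 0.0235 and 0.0475 m) or (y of vial_block in the frame of block_tray between -0.053 and -0.013 m and x of vial in the frame of pad_rack between -0.0475 and -0.0235 m) or (y of vial_block in the frame of block_tray between -0.119 and -0.079 m and x of vial in the frame of pad_rack between -0.1185 and -0.0945 m)) and y of vial in the frame of pad_rack between -0.012 and 0.012 m and z of vial in the frame of pad_rack between 0 and 0.008 m and angle between each of vial, dropper_bottle, white_jar, specimen_cup's own z axis and vertical below 0.1 rad and linear speed of each of vial, dropper_bottle, white_jar, specimen_cup below 0.02 m/s and ((y of dropper_bottle_block in the frame of block_tray between 0.079 and 0.119 m and x of dropper_bottle in the frame of pad_rack between 0.0945 and 0.1185 m) or (y of dropper_bottle_block in the frame of block_tray between 0.013 and 0.053 m and x of dropper_bottle in the frame of pad_rack between 0.0235 and 0.0475 m) or (y of dropper_bottle_block in the frame of block_tray between -0.053 and -0.013 m and x of dropper_bottle in the frame of pad_rack between -0.0475 and -0.0235 m) or (y of dropper_bottle_block in the frame of block_tray between -0.119 and -0.079 m and x of dropper_bottle in the frame of pad_rack between -0.1185 and -0.0945 m)) and y of dropper_bottle in the frame of pad_rack between -0.012 and 0.012 m and z of dropper_bottle in the frame of pad_rack between 0 and 0.008 m and ((y of white_jar_block in the frame of block_tray between 0.079 and 0.119 m and x of white_jar in the frame of pad_rack between 0.0945 and 0.1185 m) or (y of white_jar_block in the frame of block_tray between 0.013 and 0.053 m and x of white_jar in the frame of pad_rack between 0.0235 and 0.0475 m) or (y of white_jar_block in the frame of block_tray between -0.053 and -0.013 m and x of white_jar in the frame of pad_rack between -0.0475 and -0.0235 m) or (y of white_jar_block in the frame of block_tray between -0.119 and -0.079 m and x of white_jar in the frame of pad_rack between -0.1185 and -0.0945 m)) and y of white_jar in the frame of pad_rack between -0.012 and 0.012 m and z of white_jar in the frame of pad_rack between 0 and 0.008 m and ((y of specimen_cup_block in the frame of block_tray between 0.079 and 0.119 m and x of specimen_cup in the frame of pad_rack between 0.0945 and 0.1185 m) or (y of specimen_cup_block in the frame of block_tray between 0.013 and 0.053 m and x of specimen_cup in the frame of pad_rack between 0.0235 and 0.0475 m) or (y of specimen_cup_block in the frame of block_tray between -0.053 and -0.013 m and x of specimen_cup in the frame of pad_rack between -0.0475 and -0.0235 m) or (y of specimen_cup_block in the frame of block_tray between -0.119 and -0.079 m and x of specimen_cup in the frame of pad_rack between -0.1185 and -0.0945 m)) and y of specimen_cup in the frame of pad_rack between -0.012 and 0.012 m and z of specimen_cup in the frame of pad_rack between 0 and 0.008 m); the robot touches nothing.
It fails at once if the vial is tipped over (angle between vial's own z axis and vertical above 0.5 rad).
It fails at once if the dropper bottle is tipped over (angle between dropper_bottle's own z axis and vertical above 0.5 rad).
It fails at once if the white jar is tipped over (angle between white_jar's own z axis and vertical above 0.5 rad).
It fails at once if the specimen cup is tipped over (angle between specimen_cup's own z axis and vertical above 0.5 rad).
It also fails if it takes over 120 s, if anything falls off the work surface, if the arm or the gripper's body presses on something with over 40 N, if the wrist force passes 120 N, or if a joint passes its speed limit or range.

### The arm

A 6-joint arm with a two-finger parallel gripper is mounted at the origin on a cart in front of the work surface, level with it; the furniture and walls round the work are solid. World frame = base frame: x ahead of the robot, y to its left, z up, the work surface at z = 0. Lengths are in m, angles in rad, forces in N, time in s.
With the tool pointing down it reaches from about 0.35 to 0.85 m from the base axis. Payload 8.1 kg.
Tool frame: the origin (TCP) lies at the very end of the fingers, on their centre line; the grasp point (between the pads) lies 19 mm behind it; z points along the fingers, y is the direction in which the jaws open and shut (so a half turn about z gives the same grasp; the last joint's range is limited). The gripper opens to 93 mm and grips with 3 to 60 N. Pads are 15 mm wide; open, the fingers measure 128 mm over their backs; the gripper's body (75 mm by 188 mm) begins 65 mm behind the grasp point.
Start: joints at [1.235, 0.13, 1.488, -0, 1.523, -0.085], TCP at [0.149, 0.581, 0.219] pointing down, gripper open.
Joint ranges: [-2.96, 2.96], [-0.89, 2.26], [0.02, 2.5], [-1.34, 4.48], [0, 2.73], [-2.66, 2.66]. Speed limits (rad/s): [2.39, 2.39, 2.79, 3.14, 3.14, 3.14].

### API

Orientations are given as a rotation vector (axis times angle).
In Python, from plant import robot gives the robot as it stands.
- The arm moves only by the shell command python3 -m pendant 'ROWS' [OPENING] [FORCE]. ROWS is JSON, a list of rows, each an object with "delta_pos": the shift along the tool's x, y, z in m, a list of three; "spin": the turn about the tool's z in rad. In form: [{"delta_pos": [dx, dy, dz], "spin": spin}, ...]. A call has 1 to 10 rows; each row is the pose to reach, as a shift and turn from the pose measured when the call began, along the tool's axes at that moment; what a row does not reach only later rows make up. A row lasts 1/10 s, in which the tool goes at most 50 mm and 8.59 degrees, less where a joint would pass 70% of its speed; a pose out of reach is approached as far as the arm can. A call with a gripper value outside its range is refused whole. OPENING is the closure, from -1 (fully open) to 1 (shut), set as the call begins (- or left out, the last holds). The fingers move at their own pace and stop on an object; FORCE is the grip in N (left out, the last holds). Time passes only in rows, so rows that repeat a pose let the fingers close. It gives the time, the measured TCP pose, the force and the opening at its end, in the units of the state.
- robot.read_state(): the state, without advancing time (a new reading comes with each control period).
- robot.read_camera(name): name is "scene" or "top"; returns a dict with "color" (384x512x3 uint8, blue, green, red), "camera_matrix" (3x3 intrinsics, pixels), "R" (3x3) and "t" (3): a world point X has camera coordinates R X + t. Camera axes: x right, y down, z forward; pixel columns grow to the right and rows downward; lengths in m; the calibration is good to about 2 mm. A picture is of the moment at which its call begins. There is no depth.
- robot.close_job(): hands the job in, once; it reports no verdict.
Trained networks look in the newest picture that a camera, given by its name, has taken for a name from the list of things; names that differ only in an ending like _2 or _b are one class to them, and where a whole thing is asked for, a point or a joint stands for the part that bears it (a point fixed in the world has none). Each returns a list of dicts, best first, with "score" (0 to 1); they miss things now and then, are a little off and sometimes report something else, mostly with a low value. They report only what shows in the picture. A call takes as long as a camera call. They do not tell look-alikes from the thing itself.
- robot.outline_of(camera, label): "mask" (384x512 bool, what is visible of it).
- robot.mark_of(camera, label): "location" ([x, y, z] in m, in the coordinates of the camera as it stood for that picture, good to about 4 mm: a listed point, or the origin of a listed thing).
The state is a dict: "t": time; "q": joint angles; "dq": joint speeds; "joint_torque": joint torques, N m; "tool_pos": TCP position; "orientation": TCP orientation; "force": force on the tool from outside, world axes, zero at the start; "wrist_torque": the same for the moment, N m; "opening": finger opening in m.
Only numpy, scipy, OpenCV 4.12 (cv2) and the standard library are available. Lean on these libraries where they do the work, as an engineer would, in place of code of your own. Each camera call takes 0.05 s, during which the arm holds its last target.

## Working session

There is one attempt and no reset: what is moved stays moved. The work goes in short steps, Python scripts to look and compute and a shell command to move; the robot and the scene stay as the last step left them, time stands still between calls to the robot, and variables do not carry over. Pictures are saved under pics/ and viewed, and the job is handed in when it is done.

```bash
mkdir -p pics; ls; cat > h.py <<'E'
import numpy as np, cv2
from plant import robot
def shot(n,name):
    c=robot.read_camera(n); cv2.imwrite('pics/'+name,c['color']); return c
def towld(c,p): return np.array(c['R']).T@(np.array(p)-np.array(c['t']))
def proj(c,X):
    p=np.array(c['camera_matrix'])@(np.array(c['R'])@np.array(X)+np.array(c['t'])); return p[:2]/p[2]
def ray(c,u,v,z):
    R=np.array(c['R']);t=np.array(c['t']);o=-R.T@t
    d=R.T@np.linalg.inv(np.array(c['camera_matrix']))@np.array([u,v,1.]); return o+d*(z-o[2])/d[2]
E
python3 - <<'E'
from h import *
for n in ['top','scene']:
    c=shot(n,n+'0.png')
    print(n,'cam at',(-np.array(c['R']).T@np.array(c['t'])).round(3))
    for l in ['vial','dropper_bottle','white_jar','specimen_cup','vial_block','dropper_bottle_block','white_jar_block','specimen_cup_block','block_tray','pad_rack']:
        for m in robot.mark_of(n,l)[:3]:
            w=towld(c,m['location']); print(l,round(m['score'],2),w.round(3),proj(c,w).round(0))
print(robot.read_state())
E
```

```text
pics
top cam at [ 0.435 -0.024  1.033]
vial 0.65 [0.624 0.034 0.016] [223. 175.]
dropper_bottle 0.63 [ 0.605 -0.092  0.01 ] [268. 183.]
white_jar 0.72 [ 0.593 -0.159  0.014] [293. 187.]
white_jar 0.69 [ 0.519 -0.348 -0.001] [359. 215.]
white_jar 0.65 [ 0.661 -0.389  0.002] [372. 166.]
specimen_cup 0.67 [ 0.61  -0.025  0.004] [245. 181.]
vial_block 0.56 [0.619 0.036 0.003] [223. 178.]
vial_block 0.28 [0.623 0.036 0.014] [223. 175.]
dropper_bottle_block 0.84 [ 0.601 -0.096  0.004] [269. 185.]
white_jar_block 0.75 [ 0.594 -0.158  0.001] [292. 188.]
specimen_cup_block 0.73 [ 0.612 -0.029  0.006] [246. 180.]
block_tray 0.62 [ 0.609 -0.059  0.004] [257. 181.]
pad_rack 0.96 [0.504 0.279 0.002] [133. 217.]
scene cam at [-0.307  0.408  0.621]
vial 0.62 [0.62  0.04  0.013] [227. 193.]
dropper_bottle 0.84 [ 0.601 -0.094  0.014] [275. 183.]
white_jar 0.84 [ 0.655 -0.272 -0.001] [318. 165.]
white_jar 0.84 [ 0.66  -0.384  0.002] [348. 155.]
white_jar 0.82 [ 0.518 -0.352  0.001] [369. 178.]
specimen_cup 0.68 [ 0.611 -0.029  0.013] [252. 188.]
vial_block 0.68 [0.618 0.04  0.005] [227. 196.]
dropper_
[... 271 characters left out ...]
ad_rack 0.92 [ 0.505  0.279 -0.003] [150. 249.]
{'t': 1.1, 'q': array([ 1.23457901e+00,  1.30386542e-01,  1.48820017e+00,  1.49672331e-05,
        1.52300321e+00, -8.54430619e-02]), 'dq': array([ 0.00140944,  0.00026419, -0.00018864,  0.00013125, -0.0023512 ,
       -0.00082107]), 'joint_torque': array([ 4.38986845e-04, -5.59797978e+01, -4.92042983e+01,  7.67161511e-02,
        2.37506081e-02, -6.43620069e-05]), 'tool_pos': array([0.14889194, 0.58123747, 0.21864317]), 'orientation': array([-3.92883257e-01, -3.11691496e+00, -9.11616559e-06]), 'force': array([-0.11052726,  0.22974998, -0.34879303]), 'wrist_torque': array([-0.01061033, -0.07182347, -0.0319491 ]), 'opening': 0.09280949571708828}
```

View images.

```bash
python3 - <<'E'
import cv2,numpy as np
t=cv2.imread('pics/top0.png');s=cv2.imread('pics/scene0.png')
cv2.imwrite('pics/t0z.png',cv2.resize(t[110:330,50:420],None,fx=2.1,fy=2.1,interpolation=2))
cv2.imwrite('pics/s0z.png',cv2.resize(s[100:330,70:420],None,fx=2.2,fy=2.2,interpolation=2))
E
```

```text
(no output)
```

View pics/t0z.png

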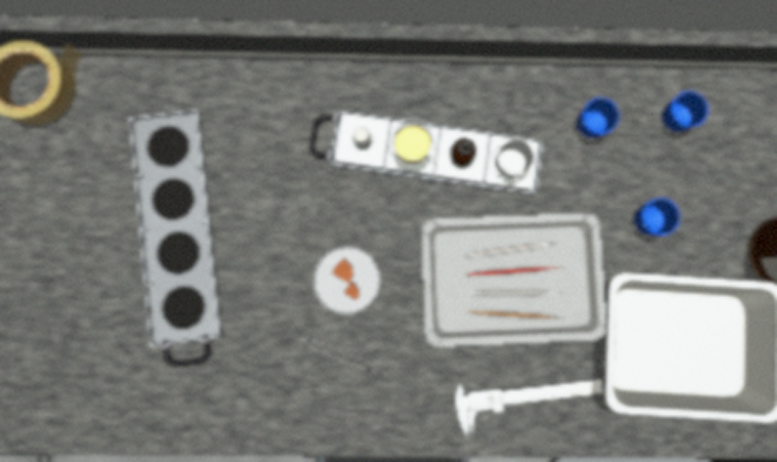

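View pics/s0z.png

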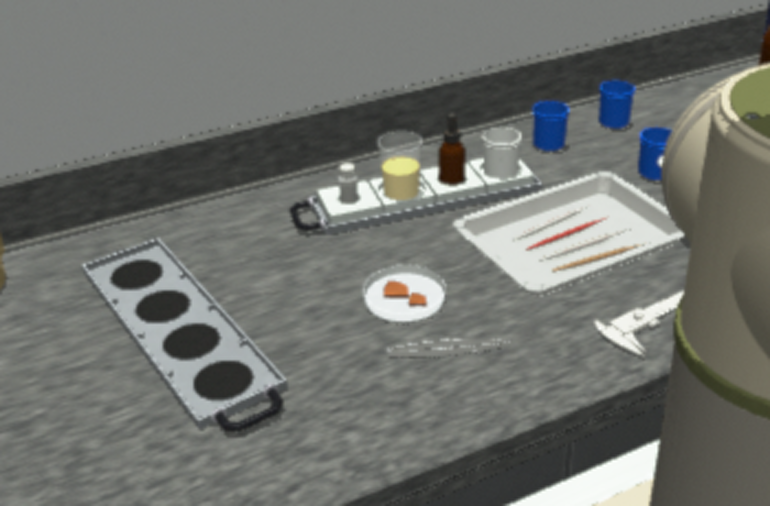

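The top view shows the block tray's handle on the left, at about (203,175). Counting from that handle: vial (223,175), cup (246,180), dropper bottle (268,184) and white jar (293,187). The pad rack's handle is at its near end, around (139,276).

White jar candidates are (293,187), standing in the last metal block, plus (335,165), (372,166) and (359,215). The last three are blue look-alikes, so the first is the jar. I'll enlarge a crop to confirm and refine the tray poses.

```bash
cat > fit.py <<'E'
from h import *
def fit(loc,w):
    loc=np.array(loc);w=np.array(w);a=loc-loc.mean(0);b=w-w.mean(0)
    th=np.arctan2((a[:,0]*b[:,1]-a[:,1]*b[:,0]).sum(),(a*b).sum())
    R=np.array([[np.cos(th),-np.sin(th)],[np.sin(th),np.cos(th)]])
    o=w.mean(0)-R@loc.mean(0); return th,R,o,np.linalg.norm(w-(loc@R.T+o),axis=1)
E
python3 - <<'E'
from fit import *
cs={n:shot(n,n+'1.png') for n in ['top','scene']}
L=['vial','specimen_cup','dropper_bottle','white_jar']; Y=[.099,.033,-.033,-.099]
loc=[];w=[]
for n,c in cs.items():
    for l,y in zip(L,Y):
        for k in (l,l+'_block'):
            ms=[towld(c,m['location']) for m in robot.mark_of(n,k)]
            ms=[m for m in ms if m[1]>-.2]
            if ms: loc.append([0,y]);w.append(ms[0][:2])
th,R,o,e=fit(loc,w);print('block',th,o,(e*1000).round(1))
for y in Y: print((R@[0,y]+o).round(4))
m=robot.mark_of('top','pad_rack')[0];print(towld(cs['top'],m['location']))
loc=[];w=[]
for n,c in cs.items():
    rk=robot.outline_of(n,'pad_rack')[0]['mask'].astype(np.uint8)
    rk=cv2.morphologyEx(rk,cv2.MORPH_CLOSE,np.ones((25,25)))
    rk=cv2.erode(rk,np.ones((3,3)))
    g=cv2.cvtColor(c['color'],cv2.COLOR_BGR2GRAY)
    b=((g<70)&(rk>0)).astype(np.uint8)
    k,_,st,ce=cv2.connectedComponentsWithStats(b)
    ps=sorted([ray(c,*ce[i],0.004)[:2].tolist() for i in range(1,k) if st[i,4]>100])
    print(n,np.round(ps,4))
    if len(ps)==4:
        l=[[x,0] for x in(-.1065,-.0355,.0355,.1065)]
        print(fit(l,ps)[0::2],fit(l,ps)[3]); loc+=l;w+=ps
th,R,o,e=fit(loc,w);print('rack',th,o,(e*1000).round(1))
for x in(-.1065,-.0355,.0355,.1065): print((R@[x,0]+o).round(4))
t=cs['top']['color'];cv2.imwrite('pics/tz1.png',cv2.resize(t[150:215,190:390],None,fx=4,fy=4,interpolation=2))
print(robot.read_state()['t'])
E
```

```text
block -0.1375108981294572 [ 0.60546895 -0.06616462] [ 7.6  3.4  6.8  8.1 10.   3.6  7.   5.4  6.3  5.9  5.4 67.6  1.6  2.
  2.2  4.2]
[0.619  0.0319]
[ 0.61   -0.0335]
[ 0.6009 -0.0989]
[ 0.5919 -0.1642]
[0.50514562 0.27717222 0.00319559]
top [[0.3983 0.2631]
 [0.4685 0.2736]
 [0.5387 0.2844]
 [0.6091 0.2952]]
(np.float64(0.1508905882270369), array([0.50364594, 0.27906247])) [9.55494832e-05 1.48778186e-04 7.40435149e-05 2.25829615e-04]
scene [[0.3432 0.2528]
 [0.3978 0.2631]
 [0.4679 0.2737]
 [0.5378 0.2844]
 [0.6082 0.2952]]
rack 0.1508905882270369 [0.50364594 0.27906247] [0.1 0.1 0.1 0.2]
[0.3984 0.2631]
[0.4685 0.2737]
[0.5387 0.2844]
[0.6089 0.2951]
2.15
```

View pics/tz1.png

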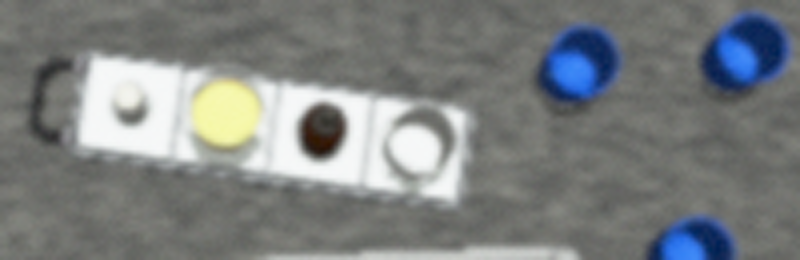

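The crop confirms it: the plain white jar is in the last block, at about (293,187), and the other three are blue. One scene detection is an outlier, so I'll refit the tray from the bright block tops.

```bash
python3 - <<'E'
from fit import *
c=shot('top','top2.png')
g=cv2.cvtColor(c['color'],cv2.COLOR_BGR2GRAY)
m=robot.outline_of('top','block_tray')
b=np.zeros_like(g);b[160:205,208:312]=1
w=((g>175)&(b>0)).astype(np.uint8)
w=cv2.morphologyEx(w,cv2.MORPH_CLOSE,np.ones((19,19),np.uint8))&b
k,_,st,ce=cv2.connectedComponentsWithStats(w); i=1+np.argmax(st[1:,4])
lab=cv2.connectedComponents(w)[1]==i
cn=max(cv2.findContours(lab.astype(np.uint8),0,1)[0],key=len)[:,0]
P=np.array([ray(c,u,v,.022)[:2] for u,v in cn]).astype(np.float32)
r=cv2.minAreaRect(P*1000);print('blocks rect',r)   # expect 260x62
L=['vial','specimen_cup','dropper_bottle','white_jar']; Y=[.099,.033,-.033,-.099]
loc=[];ww=[]
for l,y in zip(L,Y):
    for kk in (l,l+'_block'):
        for q in robot.mark_of('top',kk)[:1]:
            x=towld(c,q['location'])
            if x[1]>-.2: loc.append([0,y]);ww.append(x[:2])
th,R,o,e=fit(loc,ww);print(th,o,(e*1000).round(1))
v=cv2.cvtColor(g,8);
for o_,th_ in ((np.array(r[0])/1000,th),):
    R=np.array([[np.cos(th_),-np.sin(th_)],[np.sin(th_),np.cos(th_)]])
    for y in Y: print((R@[0,y]+o_).round(4), proj(c,np.r_[R@[0,y]+o_,.022]).round(1))
E
```

```text
blocks rect ((606.52734375, -61.18074035644531), (267.5508728027344, 66.6706314086914), 82.42769622802734)
-0.14053508050701494 [ 0.60667795 -0.06009158] [5.5 4.8 1.8 5.7 3.2 1.4]
[0.6204 0.0368] [222.2 175.7]
[ 0.6111 -0.0285] [245.8 179.5]
[ 0.6019 -0.0939] [269.3 183.2]
[ 0.5927 -0.1592] [292.9 186.9]
```

```bash
cat > go.py <<'E'
import sys
from h import *
from scipy.spatial.transform import Rotation as Ro
B={'vial':(.6198,.0371),'cup':(.6109,-.0283),'drop':(.602,-.0937),'jar':(.5932,-.1591),
'P4':(.6089,.2951),'P3':(.5387,.2844),'P2':(.4685,.2737),'P1':(.3984,.2631)}
s=robot.read_state();R=Ro.from_rotvec(s['orientation']).as_matrix();p=s['tool_pos']
psi=np.arctan2(R[1,1],R[0,1])
print('t',round(s['t'],2),'pos',p.round(4),'psi',round(psi,4),'tilt',np.degrees(np.arccos(-R[2,2])).round(2),'q6',s['q'][5].round(2),'open',round(s['opening'],4),'F',np.round(s['force'],1))
for a in sys.argv[1:]:
    k,z=a.split(':');tx=np.r_[B[k],float(z)];tp=-1.42 if k[0]=='P' else -.135
    print(a,'delta',(R.T@(tx-p)).round(4),'spin',round(-(tp-psi),3))
E
python3 go.py vial:.17 vial:.027
```

```text
t 2.65 pos [0.1489 0.5812 0.2186] psi 1.32 tilt 0.0 q6 -0.09 open 0.0931 F [ 0.5 -0.3 -0. ]
vial:.17 delta [-0.5912 -0.4102  0.0487] spin 1.455
vial:.027 delta [-0.5912 -0.4102  0.1917] spin 1.455
```

```bash
python3 -m pendant '[{"delta_pos":[-0.04,-0.028,0.003],"spin":0.1},{"delta_pos":[-0.08,-0.055,0.006],"spin":0.2},{"delta_pos":[-0.12,-0.083,0.01],"spin":0.3},{"delta_pos":[-0.16,-0.11,0.013],"spin":0.4},{"delta_pos":[-0.2,-0.139,0.016],"spin":0.5},{"delta_pos":[-0.24,-0.166,0.02],"spin":0.6},{"delta_pos":[-0.28,-0.194,0.023],"spin":0.7},{"delta_pos":[-0.32,-0.222,0.026],"spin":0.8},{"delta_pos":[-0.36,-0.25,0.03],"spin":0.9},{"delta_pos":[-0.4,-0.278,0.033],"spin":1.0}]' -1 15; python3 go.py vial:.17
```

```text
t: 3.65
tool_pos: [0.4684, 0.2109, 0.1857]
orientation: [1.844, 2.543, 0.001]
force: [-0.2, 0.4, -0.2]
opening: 0.0928
t 3.65 pos [0.4684 0.2109 0.1857] psi 0.3158 tilt 0.04 q6 0.01 open 0.0928 F [-0.2  0.4 -0.2]
vial:.17 delta [-0.2122  0.0899  0.0158] spin 0.451
```

```bash
python3 -m pendant '[{"delta_pos":[-0.04,0.017,0.003],"spin":0.1},{"delta_pos":[-0.08,0.034,0.006],"spin":0.2},{"delta_pos":[-0.12,0.051,0.009],"spin":0.3},{"delta_pos":[-0.16,0.068,0.012],"spin":0.4},{"delta_pos":[-0.19,0.08,0.014],"spin":0.451},{"delta_pos":[-0.205,0.087,0.015],"spin":0.451},{"delta_pos":[-0.2122,0.09,0.016],"spin":0.451},{"delta_pos":[-0.2122,0.09,0.016],"spin":0.451},{"delta_pos":[-0.2122,0.09,0.016],"spin":0.451}]'; python3 go.py vial:.03
python3 - <<'E'
from h import *
c=shot('top','t3.png');cv2.imwrite('pics/t3z.png',cv2.resize(c['color'][100:300,100:350],None,fx=3,fy=3,interpolation=2))
c=shot('scene','s3.png');cv2.imwrite('pics/s3z.png',cv2.resize(c['color'][90:250,150:350],None,fx=3.5,fy=3.5,interpolation=2))
print(proj(c,[.6198,.0371,.022]))
E
```

```text
t: 4.55
tool_pos: [0.6194, 0.0384, 0.1699]
orientation: [-2.364, -2.068, -0.001]
force: [0.6, 0.4, -0.1]
opening: 0.093
t 4.55 pos [0.6194 0.0384 0.1699] psi -0.1334 tilt 0.05 q6 0.11 open 0.093 F [ 0.6  0.4 -0.1]
vial:.03 delta [-0.0013  0.0006  0.1399] spin 0.002
[227.70478604 189.31139308]
```

View pics/s3z.png

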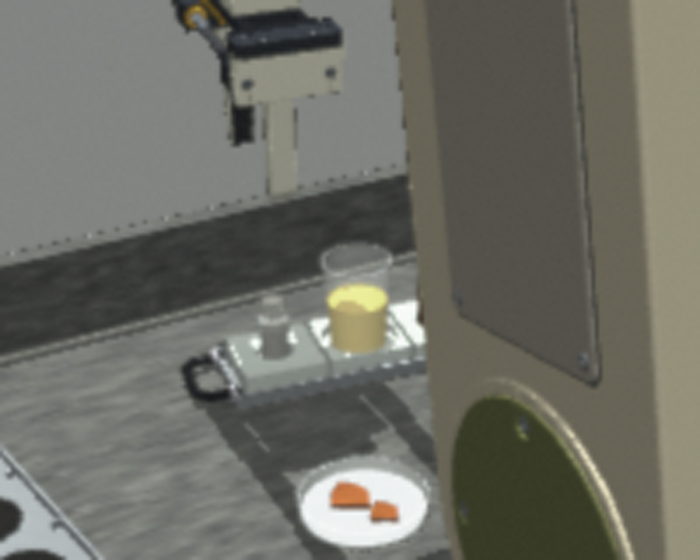

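The scene view shows the open fingers above the vial, at about (228,190), with the jaws lying across the row. I'll descend and grip.

```bash
python3 -m pendant '[{"delta_pos":[-0.001,0.0005,0.03],"spin":0},{"delta_pos":[-0.001,0.0005,0.06],"spin":0},{"delta_pos":[-0.001,0.0005,0.09],"spin":0},{"delta_pos":[-0.001,0.0005,0.115],"spin":0},{"delta_pos":[-0.001,0.0005,0.13],"spin":0},{"delta_pos":[-0.001,0.0005,0.139],"spin":0},{"delta_pos":[-0.001,0.0005,0.144],"spin":0},{"delta_pos":[-0.001,0.0005,0.144],"spin":0}]'; python3 go.py vial:.026; python3 -m pendant '[{"delta_pos":[0,0,0],"spin":0},{"delta_pos":[0,0,0],"spin":0},{"delta_pos":[0,0,0],"spin":0},{"delta_pos":[0,0,0],"spin":0},{"delta_pos":[0,0,0],"spin":0},{"delta_pos":[0,0,0],"spin":0},{"delta_pos":[0,0,0],"spin":0},{"delta_pos":[0,0,0],"spin":0}]' 1 12; python3 go.py
```

```text
t: 5.45
tool_pos: [0.6201, 0.0378, 0.0264]
orientation: [2.364, 2.069, 0.002]
force: [-0.4, -0.1, -1.0]
opening: 0.093
t 5.45 pos [0.6201 0.0378 0.0264] psi -0.1329 tilt 0.08 q6 0.11 open 0.093 F [-0.4 -0.1 -1. ]
vial:.026 delta [-0.0007 -0.0002  0.0004] spin 0.002
t: 6.25
tool_pos: [0.6201, 0.0378, 0.0264]
orientation: [2.364, 2.069, 0.002]
force: [-0.0, 0.2, -0.2]
opening: 0.0338
t 6.25 pos [0.6201 0.0378 0.0264] psi -0.1329 tilt 0.07 q6 0.11 open 0.0338 F [-0.   0.2 -0.2]
```

```bash
python3 -m pendant '[{"delta_pos":[0,0,0],"spin":0},{"delta_pos":[0,0,0],"spin":0},{"delta_pos":[0,0,0],"spin":0},{"delta_pos":[0,0,0],"spin":0}]' ; python3 go.py; python3 -m pendant '[{"delta_pos":[0,0,-0.01],"spin":0},{"delta_pos":[0,0,-0.03],"spin":0},{"delta_pos":[0,0,-0.06],"spin":0},{"delta_pos":[0,0,-0.085],"spin":0},{"delta_pos":[0,0,-0.1],"spin":0},{"delta_pos":[0,0,-0.1],"spin":0}]'; python3 go.py P4:.12
python3 - <<'E'
from h import *
c=shot('scene','s4.png');cv2.imwrite('pics/s4z.png',cv2.resize(c['color'][60:250,150:350],None,fx=3,fy=3,interpolation=2))
E
```

```text
t: 6.65
tool_pos: [0.62, 0.0378, 0.0263]
orientation: [2.364, 2.069, 0.002]
force: [0.3, -0.2, -0.0]
opening: 0.0223
t 6.65 pos [0.62   0.0378 0.0263] psi -0.1329 tilt 0.07 q6 0.11 open 0.0223 F [ 0.3 -0.2 -0. ]
t: 7.25
tool_pos: [0.622, 0.0377, 0.1299]
orientation: [2.361, 2.066, 0.008]
force: [-0.1, 0.7, 0.1]
opening: 0.0224
t 7.25 pos [0.622  0.0377 0.1299] psi -0.1328 tilt 0.38 q6 0.11 open 0.0224 F [-0.1  0.7  0.1]
P4:.12 delta [ 0.2534 -0.0471  0.0099] spin 1.287
```

View pics/s4z.png

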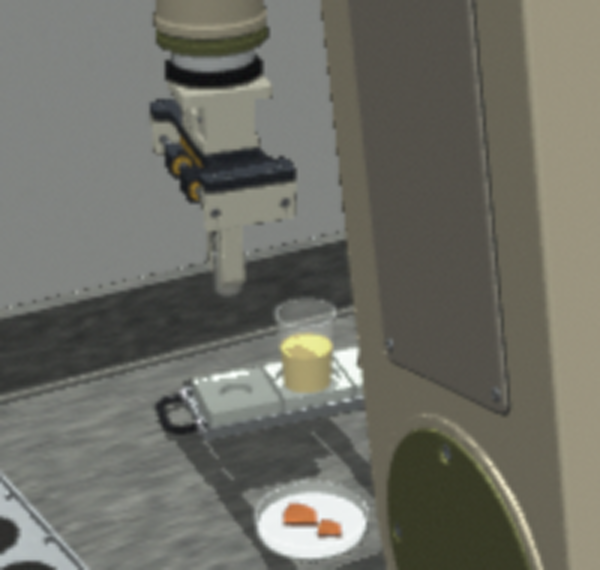

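The vial is held at an opening of 22.4 mm and its well, at about (229,189), is empty. Next I'll carry it to pad 4.

```bash
python3 -m pendant '[{"delta_pos":[0.015,-0.003,0.001],"spin":0.1},{"delta_pos":[0.045,-0.008,0.002],"spin":0.24},{"delta_pos":[0.08,-0.015,0.003],"spin":0.38},{"delta_pos":[0.115,-0.021,0.004],"spin":0.52},{"delta_pos":[0.15,-0.028,0.005],"spin":0.66},{"delta_pos":[0.185,-0.034,0.007],"spin":0.8},{"delta_pos":[0.215,-0.04,0.008],"spin":0.94},{"delta_pos":[0.237,-0.044,0.009],"spin":1.08},{"delta_pos":[0.249,-0.046,0.01],"spin":1.2},{"delta_pos":[0.2534,-0.047,0.01],"spin":1.287}]';  python3 -m pendant '[{"delta_pos":[0,0,0],"spin":0},{"delta_pos":[0,0,0],"spin":0}]'; python3 go.py P4:.017
```

```text
t: 8.3
tool_pos: [0.606, 0.2963, 0.1147]
orientation: [3.132, 0.232, -0.0]
force: [-0.4, -0.5, -0.2]
opening: 0.0226
t: 8.5
tool_pos: [0.6046, 0.2959, 0.1122]
orientation: [3.131, 0.236, -0.006]
force: [-0.2, -0.7, -0.2]
opening: 0.0231
t 8.5 pos [0.6046 0.2959 0.1122] psi -1.4201 tilt 0.23 q6 1.8 open 0.0231 F [-0.2 -0.7 -0.2]
P4:.017 delta [0.0045 0.0013 0.0952] spin -0.0
```

```bash
python3 -m pendant '[{"delta_pos":[0.003,0.001,0.02],"spin":0},{"delta_pos":[0.0045,0.0013,0.045],"spin":0},{"delta_pos":[0.0045,0.0013,0.065],"spin":0},{"delta_pos":[0.0045,0.0013,0.08],"spin":0},{"delta_pos":[0.0045,0.0013,0.088],"spin":0},{"delta_pos":[0.0045,0.0013,0.091],"spin":0},{"delta_pos":[0.0045,0.0013,0.091],"spin":0},{"delta_pos":[0.0045,0.0013,0.091],"spin":0}]'; python3 go.py P4:.0165
python3 - <<'E'
from h import *
c=shot('scene','s5.png');cv2.imwrite('pics/s5z.png',cv2.resize(c['color'][120:300,80:240],None,fx=3.3,fy=3.3,interpolation=2))
E
```

```text
t: 9.3
tool_pos: [0.6098, 0.2954, 0.0225]
orientation: [3.131, 0.237, -0.003]
force: [-0.6, -0.6, 0.0]
opening: 0.0225
t 9.3 pos [0.6098 0.2954 0.0225] psi -1.4199 tilt 0.13 q6 1.8 open 0.0225 F [-0.6 -0.6  0. ]
P4:.0165 delta [-0.0009  0.0002  0.006 ] spin 0.0
```

View pics/s5z.png

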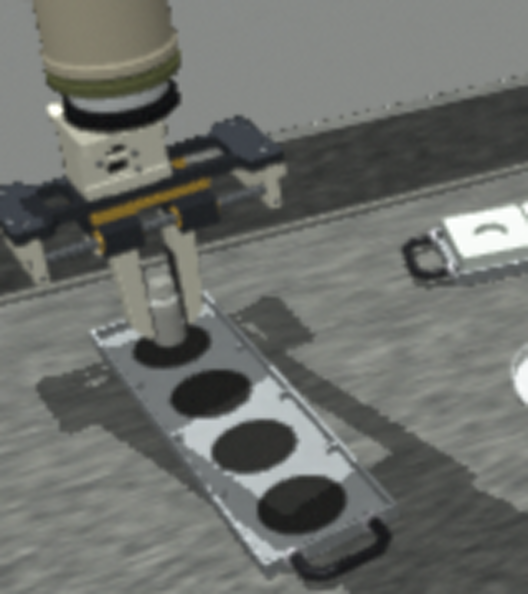

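The vial is upright and centred over the far pad, at about (132,225). I'll lower the last few millimetres and release.

```bash
python3 -m pendant '[{"delta_pos":[0,0,0.002],"spin":0},{"delta_pos":[0,0,0.004],"spin":0},{"delta_pos":[0,0,0.005],"spin":0},{"delta_pos":[0,0,0.006],"spin":0},{"delta_pos":[0,0,0.006],"spin":0}]'; python3 -m pendant '[{"delta_pos":[0,0,0],"spin":0},{"delta_pos":[0,0,0],"spin":0},{"delta_pos":[0,0,0],"spin":0},{"delta_pos":[0,0,0],"spin":0},{"delta_pos":[0,0,0],"spin":0}]' -1;  python3 go.py cup:.13
```

```text
t: 9.85
tool_pos: [0.6098, 0.2954, 0.0165]
orientation: [3.131, 0.237, -0.003]
force: [-0.6, -0.1, -0.2]
opening: 0.0223
t: 10.35
tool_pos: [0.6098, 0.2954, 0.0165]
orientation: [3.131, 0.237, -0.003]
force: [-0.6, -0.3, 0.6]
opening: 0.0577
t 10.35 pos [0.6098 0.2954 0.0165] psi -1.4199 tilt 0.13 q6 1.8 open 0.0577 F [-0.6 -0.3  0.6]
cup:.13 delta [-0.0478  0.3203 -0.1131] spin -1.285
```

```bash
python3 -m pendant '[{"delta_pos":[0,0,-0.02],"spin":0},{"delta_pos":[0,0,-0.05],"spin":0},{"delta_pos":[0,0,-0.09],"spin":0},{"delta_pos":[0,0,-0.125],"spin":0},{"delta_pos":[0,0,-0.14],"spin":0},{"delta_pos":[0,0,-0.14],"spin":0}]' -1; python3 go.py cup:.15
python3 - <<'E'
from h import *
c=shot('scene','s6.png');cv2.imwrite('pics/s6z.png',cv2.resize(c['color'][120:300,80:240],None,fx=3.3,fy=3.3,interpolation=2))
E
```

```text
t: 10.95
tool_pos: [0.6118, 0.2963, 0.1597]
orientation: [-3.132, -0.237, -0.005]
force: [-0.1, 0.1, 1.4]
opening: 0.0929
t 10.95 pos [0.6118 0.2963 0.1597] psi -1.4199 tilt 0.2 q6 1.8 open 0.0929 F [-0.1  0.1  1.4]
cup:.15 delta [-0.0497  0.3208  0.0095] spin -1.285
```

View pics/s6z.png

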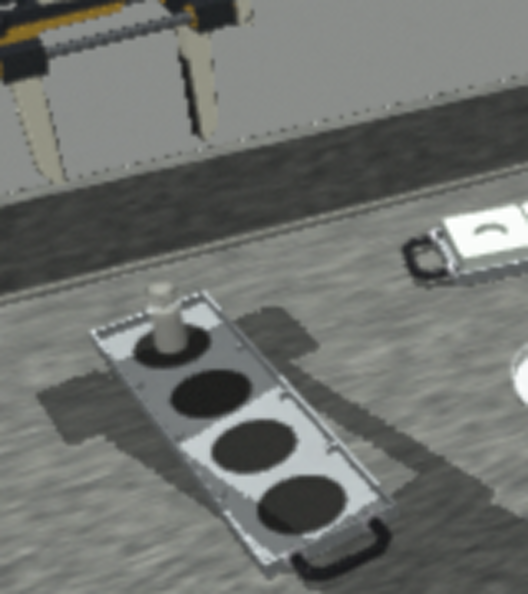

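The vial stands upright on the far pad at about (132,224), with its middle on the pad. Next is the cup, the one yellow-filled container, at (246,180) in the top view.

```bash
python3 -m pendant '[{"delta_pos":[-0.003,0.018,0],"spin":-0.1},{"delta_pos":[-0.008,0.053,0.002],"spin":-0.24},{"delta_pos":[-0.015,0.095,0.004],"spin":-0.38},{"delta_pos":[-0.022,0.14,0.005],"spin":-0.52},{"delta_pos":[-0.029,0.185,0.006],"spin":-0.66},{"delta_pos":[-0.035,0.225,0.007],"spin":-0.8},{"delta_pos":[-0.041,0.262,0.008],"spin":-0.94},{"delta_pos":[-0.046,0.294,0.009],"spin":-1.08},{"delta_pos":[-0.049,0.313,0.009],"spin":-1.2},{"delta_pos":[-0.05,0.321,0.0095],"spin":-1.285}]';  python3 go.py cup:.15
```

```text
t: 12.0
tool_pos: [0.6073, -0.0312, 0.1438]
orientation: [-2.361, -2.067, 0.007]
force: [-0.3, 0.5, -1.0]
opening: 0.093
t 12.0 pos [ 0.6073 -0.0312  0.1438] psi -0.1324 tilt 0.32 q6 -0.0 open 0.093 F [-0.3  0.5 -1. ]
cup:.15 delta [ 0.0034  0.0032 -0.0062] spin 0.003
```

```bash
python3 -m pendant '[{"delta_pos":[0.0034,0.0032,-0.006],"spin":0.003},{"delta_pos":[0.0034,0.0032,-0.006],"spin":0.003},{"delta_pos":[0.0034,0.0032,-0.006],"spin":0.003}]';  python3 go.py cup:.03
```

```text
t: 12.3
tool_pos: [0.6105, -0.0274, 0.1485]
orientation: [-2.364, -2.062, 0.009]
force: [-0.5, -0.2, 0.4]
opening: 0.093
t 12.3 pos [ 0.6105 -0.0274  0.1485] psi -0.1366 tilt 0.42 q6 0.01 open 0.093 F [-0.5 -0.2  0.4]
cup:.03 delta [-0.0007  0.0014  0.1185] spin -0.002
```

```bash
python3 -m pendant '[{"delta_pos":[-0.0008,0.001,0.02],"spin":0},{"delta_pos":[-0.0008,0.001,0.045],"spin":0},{"delta_pos":[-0.0008,0.001,0.07],"spin":0},{"delta_pos":[-0.0008,0.001,0.09],"spin":0},{"delta_pos":[-0.0008,0.001,0.105],"spin":0},{"delta_pos":[-0.0008,0.001,0.114],"spin":0},{"delta_pos":[-0.0008,0.001,0.118],"spin":0},{"delta_pos":[-0.0008,0.001,0.118],"spin":0}]'; python3 go.py cup:.03; python3 -m pendant '[{"delta_pos":[0,0,0],"spin":0},{"delta_pos":[0,0,0],"spin":0},{"delta_pos":[0,0,0],"spin":0},{"delta_pos":[0,0,0],"spin":0},{"delta_pos":[0,0,0],"spin":0},{"delta_pos":[0,0,0],"spin":0},{"delta_pos":[0,0,0],"spin":0},{"delta_pos":[0,0,0],"spin":0},{"delta_pos":[0,0,0],"spin":0}]' 1 12; python3 go.py
```

```text
t: 13.1
tool_pos: [0.6106, -0.0282, 0.0305]
orientation: [-2.364, -2.061, 0.009]
force: [0.3, 0.6, -0.9]
opening: 0.0933
t 13.1 pos [ 0.6106 -0.0282  0.0305] psi -0.1367 tilt 0.42 q6 0.01 open 0.0933 F [ 0.3  0.6 -0.9]
cup:.03 delta [-0.0001  0.0003  0.0005] spin -0.002
t: 14.0
tool_pos: [0.6106, -0.0281, 0.0306]
orientation: [-2.364, -2.061, 0.009]
force: [-2.1, -0.2, 1.9]
opening: 0.0517
t 14.0 pos [ 0.6106 -0.0281  0.0306] psi -0.1366 tilt 0.42 q6 0.01 open 0.0517 F [-2.1 -0.2  1.9]
```

```bash
python3 -m pendant '[{"delta_pos":[0,0,0],"spin":0},{"delta_pos":[0,0,0],"spin":0},{"delta_pos":[0,0,0],"spin":0}]'; python3 -m pendant '[{"delta_pos":[0,0,-0.01],"spin":0},{"delta_pos":[0,0,-0.025],"spin":0},{"delta_pos":[0,0,-0.05],"spin":0},{"delta_pos":[0,0,-0.075],"spin":0},{"delta_pos":[0,0,-0.095],"spin":0},{"delta_pos":[0,0,-0.1],"spin":0},{"delta_pos":[0,0,-0.1],"spin":0}]'; python3 go.py P3:.13
python3 - <<'E'
from h import *
c=shot('scene','s7.png');cv2.imwrite('pics/s7z.png',cv2.resize(c['color'][60:250,150:350],None,fx=3,fy=3,interpolation=2))
E
```

```text
t: 14.3
tool_pos: [0.6106, -0.0282, 0.0307]
orientation: [-2.364, -2.061, 0.009]
force: [-0.2, -0.3, 1.1]
opening: 0.0516
t: 15.0
tool_pos: [0.6124, -0.0283, 0.1325]
orientation: [-2.366, -2.063, 0.005]
force: [-0.4, -0.4, -1.2]
opening: 0.0512
t 15.0 pos [ 0.6124 -0.0283  0.1325] psi -0.1366 tilt 0.24 q6 0.01 open 0.0512 F [-0.4 -0.4 -1.2]
P3:.13 delta [ 0.2997 -0.1156  0.0027] spin 1.283
```

View pics/s7z.png

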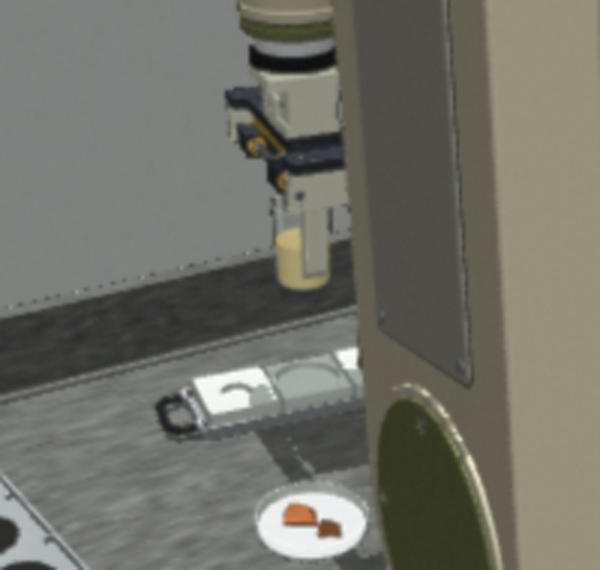

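The cup is held upright at about (251,147) and its block is empty. I'll carry it to pad 3.

```bash
python3 -m pendant '[{"delta_pos":[0.015,-0.006,0],"spin":0.1},{"delta_pos":[0.05,-0.019,0],"spin":0.24},{"delta_pos":[0.09,-0.035,0],"spin":0.38},{"delta_pos":[0.13,-0.05,0],"spin":0.52},{"delta_pos":[0.17,-0.066,0],"spin":0.66},{"delta_pos":[0.21,-0.081,0],"spin":0.8},{"delta_pos":[0.245,-0.095,0],"spin":0.94},{"delta_pos":[0.275,-0.106,0],"spin":1.08},{"delta_pos":[0.293,-0.113,0],"spin":1.2},{"delta_pos":[0.2997,-0.1156,0],"spin":1.283}]';  python3 go.py P3:.13
```

```text
t: 16.05
tool_pos: [0.5358, 0.2863, 0.1293]
orientation: [3.133, 0.233, -0.015]
force: [0.2, -1.0, -1.4]
opening: 0.0511
t 16.05 pos [0.5358 0.2863 0.1293] psi -1.4221 tilt 0.55 q6 1.83 open 0.0511 F [ 0.2 -1.  -1.4]
P3:.13 delta [ 0.0026  0.0023 -0.0008] spin -0.002
```

```bash
python3 -m pendant '[{"delta_pos":[0,0,0],"spin":0},{"delta_pos":[0,0,0],"spin":0}]'; python3 go.py P3:.0265
```

```text
t: 16.25
tool_pos: [0.5346, 0.2859, 0.1275]
orientation: [3.131, 0.238, -0.02]
force: [0.3, -0.5, -1.3]
opening: 0.0513
t 16.25 pos [0.5346 0.2859 0.1275] psi -1.4192 tilt 0.72 q6 1.82 open 0.0513 F [ 0.3 -0.5 -1.3]
P3:.0265 delta [0.005  0.0021 0.1009] spin 0.001
```

```bash
python3 -m pendant '[{"delta_pos":[0.003,0.001,0.02],"spin":0},{"delta_pos":[0.005,0.002,0.045],"spin":0},{"delta_pos":[0.005,0.002,0.07],"spin":0},{"delta_pos":[0.005,0.002,0.085],"spin":0},{"delta_pos":[0.005,0.002,0.095],"spin":0},{"delta_pos":[0.005,0.002,0.1],"spin":0},{"delta_pos":[0.005,0.002,0.101],"spin":0},{"delta_pos":[0.005,0.002,0.101],"spin":0}]'; python3 go.py P3:.0206
python3 - <<'E'
from h import *
c=shot('scene','s8.png');cv2.imwrite('pics/s8z.png',cv2.resize(c['color'][120:300,80:240],None,fx=3.3,fy=3.3,interpolation=2))
E
```

```text
t: 17.05
tool_pos: [0.5393, 0.2847, 0.0273]
orientation: [3.132, 0.238, -0.018]
force: [-0.8, -0.7, -1.0]
opening: 0.0514
t 17.05 pos [0.5393 0.2847 0.0273] psi -1.4189 tilt 0.64 q6 1.82 open 0.0514 F [-0.8 -0.7 -1. ]
P3:.0206 delta [-0.0006  0.0002  0.0067] spin 0.001
```

View pics/s8z.png

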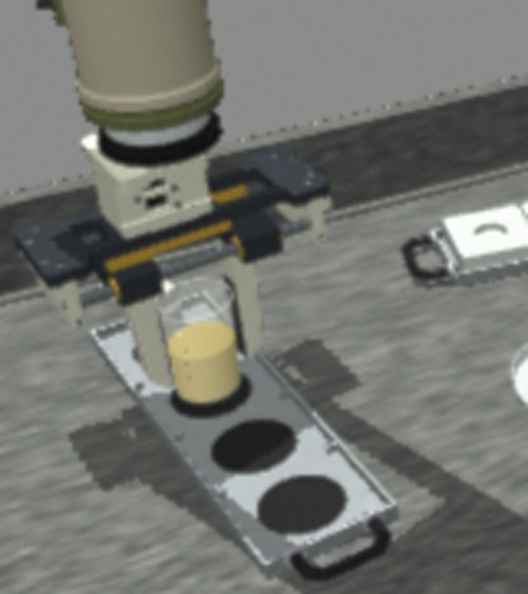

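The cup is upright over pad 3, at about (143,238). I'll lower and release.

```bash
python3 -m pendant '[{"delta_pos":[0,0,0.002],"spin":0},{"delta_pos":[0,0,0.004],"spin":0},{"delta_pos":[0,0,0.0055],"spin":0},{"delta_pos":[0,0,0.0065],"spin":0},{"delta_pos":[0,0,0.0065],"spin":0}]'; python3 -m pendant '[{"delta_pos":[0,0,0],"spin":0},{"delta_pos":[0,0,0],"spin":0},{"delta_pos":[0,0,0],"spin":0},{"delta_pos":[0,0,0],"spin":0},{"delta_pos":[0,0,0],"spin":0},{"delta_pos":[0,0,0],"spin":0}]' -1; python3 -m pendant '[{"delta_pos":[0,0,-0.02],"spin":0},{"delta_pos":[0,0,-0.05],"spin":0},{"delta_pos":[0,0,-0.09],"spin":0},{"delta_pos":[0,0,-0.125],"spin":0},{"delta_pos":[0,0,-0.15],"spin":0},{"delta_pos":[0,0,-0.155],"spin":0},{"delta_pos":[0,0,-0.155],"spin":0}]'; python3 go.py drop:.17
python3 - <<'E'
from h import *
c=shot('scene','s9.png');cv2.imwrite('pics/s9z.png',cv2.resize(c['color'][120:300,80:240],None,fx=3.3,fy=3.3,interpolation=2))
E
```

```text
t: 17.6
tool_pos: [0.5392, 0.2848, 0.0208]
orientation: [3.132, 0.238, -0.018]
force: [0.2, -0.3, -1.3]
opening: 0.0516
t: 18.2
tool_pos: [0.5392, 0.2848, 0.0208]
orientation: [3.132, 0.238, -0.017]
force: [-0.0, 0.3, 0.5]
opening: 0.0919
t: 18.9
tool_pos: [0.5415, 0.2853, 0.1766]
orientation: [3.132, 0.238, -0.015]
force: [0.5, 0.0, 0.7]
opening: 0.0928
t 18.9 pos [0.5415 0.2853 0.1766] psi -1.4189 tilt 0.53 q6 1.82 open 0.0928 F [0.5 0.  0.7]
drop:.17 delta [0.0025 0.3838 0.0063] spin -1.284
```

View pics/s9z.png

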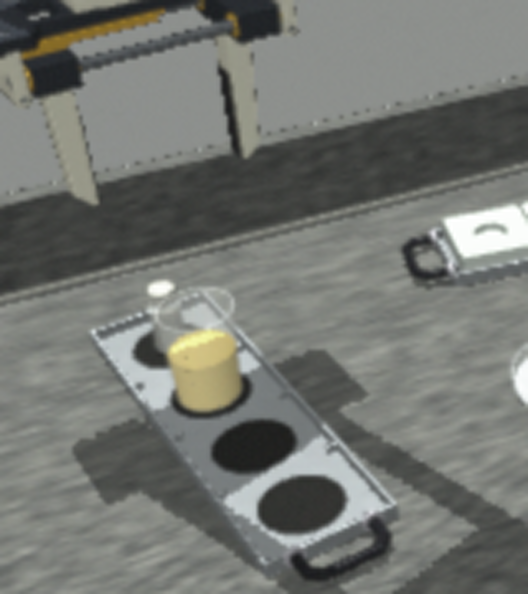

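The cup stands centred on pad 3 at about (143,240), and the vial behind it hasn't moved. Next is the dropper bottle.

```bash
python3 -m pendant '[{"delta_pos":[0,0.02,0],"spin":-0.1},{"delta_pos":[0,0.06,0.001],"spin":-0.24},{"delta_pos":[0,0.105,0.002],"spin":-0.38},{"delta_pos":[0.001,0.15,0.003],"spin":-0.52},{"delta_pos":[0.001,0.198,0.004],"spin":-0.66},{"delta_pos":[0.002,0.246,0.004],"spin":-0.8},{"delta_pos":[0.002,0.294,0.005],"spin":-0.94},{"delta_pos":[0.002,0.338,0.005],"spin":-1.08},{"delta_pos":[0.0025,0.37,0.006],"spin":-1.2},{"delta_pos":[0.0025,0.3838,0.006],"spin":-1.284}]';  python3 go.py drop:.16
```

```text
t: 19.95
tool_pos: [0.5995, -0.0972, 0.1655]
orientation: [-2.357, -2.062, 0.021]
force: [0.2, 0.1, 0.0]
opening: 0.0933
t 19.95 pos [ 0.5995 -0.0972  0.1655] psi -0.1331 tilt 0.94 q6 -0.11 open 0.0933 F [0.2 0.1 0. ]
drop:.16 delta [0.0038 0.0021 0.0055] spin 0.002
```

```bash
python3 -m pendant '[{"delta_pos":[0.004,0.002,0.005],"spin":0},{"delta_pos":[0.004,0.002,0.005],"spin":0},{"delta_pos":[0.004,0.002,0.005],"spin":0},{"delta_pos":[0.004,0.002,0.005],"spin":0}]';  python3 go.py drop:.04
```

```text
t: 20.35
tool_pos: [0.6017, -0.0922, 0.16]
orientation: [-2.356, -2.062, 0.021]
force: [-0.0, 0.4, 0.7]
opening: 0.0929
t 20.35 pos [ 0.6017 -0.0922  0.16  ] psi -0.1328 tilt 0.98 q6 -0.1 open 0.0929 F [-0.   0.4  0.7]
drop:.04 delta [-0.0011  0.0025  0.12  ] spin 0.002
```

```bash
python3 -m pendant '[{"delta_pos":[-0.001,0.002,0.02],"spin":0},{"delta_pos":[-0.001,0.002,0.045],"spin":0},{"delta_pos":[-0.001,0.002,0.07],"spin":0},{"delta_pos":[-0.001,0.002,0.09],"spin":0},{"delta_pos":[-0.001,0.0025,0.107],"spin":0},{"delta_pos":[-0.001,0.0025,0.115],"spin":0},{"delta_pos":[-0.001,0.0025,0.12],"spin":0},{"delta_pos":[-0.001,0.0025,0.12],"spin":0}]'; python3 go.py drop:.04; python3 -m pendant '[{"delta_pos":[0,0,0],"spin":0},{"delta_pos":[0,0,0],"spin":0},{"delta_pos":[0,0,0],"spin":0},{"delta_pos":[0,0,0],"spin":0},{"delta_pos":[0,0,0],"spin":0},{"delta_pos":[0,0,0],"spin":0},{"delta_pos":[0,0,0],"spin":0},{"delta_pos":[0,0,0],"spin":0},{"delta_pos":[0,0,0],"spin":0},{"delta_pos":[0,0,0],"spin":0}]' 1 12; python3 -m pendant '[{"delta_pos":[0,0,0],"spin":0},{"delta_pos":[0,0,0],"spin":0},{"delta_pos":[0,0,0],"spin":0}]'; python3 go.py
```

```text
t: 21.15
tool_pos: [0.6021, -0.0935, 0.0399]
orientation: [-2.356, -2.063, 0.021]
force: [0.7, 0.8, 0.4]
opening: 0.0931
t 21.15 pos [ 0.6021 -0.0935  0.0399] psi -0.1326 tilt 0.98 q6 -0.1 open 0.0931 F [0.7 0.8 0.4]
drop:.04 delta [-0.0003 -0.     -0.0001] spin 0.002
t: 22.15
tool_pos: [0.6021, -0.0935, 0.0399]
orientation: [-2.356, -2.063, 0.022]
force: [-0.3, 0.7, 0.4]
opening: 0.0325
t: 22.45
tool_pos: [0.602, -0.0935, 0.0399]
orientation: [-2.356, -2.062, 0.022]
force: [0.6, -0.9, 0.4]
opening: 0.0326
t 22.45 pos [ 0.602  -0.0935  0.0399] psi -0.1326 tilt 0.99 q6 -0.1 open 0.0326 F [ 0.6 -0.9  0.4]
```

```bash
python3 -m pendant '[{"delta_pos":[0,0,-0.01],"spin":0},{"delta_pos":[0,0,-0.025],"spin":0},{"delta_pos":[0,0,-0.05],"spin":0},{"delta_pos":[0,0,-0.075],"spin":0},{"delta_pos":[0,0,-0.095],"spin":0},{"delta_pos":[0,0,-0.1],"spin":0},{"delta_pos":[0,0,-0.1],"spin":0},{"delta_pos":[0,0,-0.1],"spin":0},{"delta_pos":[0,0,-0.1],"spin":0}]'; python3 go.py P2:.14
python3 - <<'E'
from h import *
c=shot('scene','s10.png');cv2.imwrite('pics/s10z.png',cv2.resize(c['color'][60:250,150:350],None,fx=3,fy=3,interpolation=2))
E
```

```text
t: 23.35
tool_pos: [0.6028, -0.0931, 0.1383]
orientation: [-2.354, -2.061, 0.024]
force: [-1.3, 0.4, -0.8]
opening: 0.0327
t 23.35 pos [ 0.6028 -0.0931  0.1383] psi -0.1327 tilt 1.13 q6 -0.1 open 0.0327 F [-1.3  0.4 -0.8]
P2:.14 delta [ 0.3458 -0.1816  0.0007] spin 1.287
```

View pics/s10z.png

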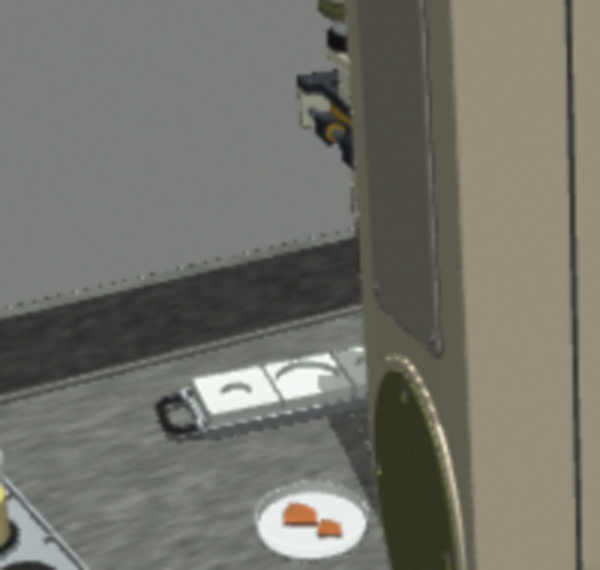

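The arm hides the bottle here, but the opening of 32.7 mm matches its body. I'll carry it to pad 2.

```bash
python3 -m pendant '[{"delta_pos":[0.01,-0.005,0],"spin":0.06},{"delta_pos":[0.035,-0.018,0],"spin":0.18},{"delta_pos":[0.07,-0.037,0],"spin":0.32},{"delta_pos":[0.11,-0.058,0],"spin":0.46},{"delta_pos":[0.15,-0.079,0],"spin":0.6},{"delta_pos":[0.19,-0.1,0],"spin":0.74},{"delta_pos":[0.23,-0.121,0],"spin":0.88},{"delta_pos":[0.27,-0.142,0],"spin":1.02},{"delta_pos":[0.3,-0.158,0],"spin":1.12},{"delta_pos":[0.32,-0.168,0],"spin":1.2}]';  python3 go.py P2:.13
```

```text
t: 24.4
tool_pos: [0.4768, 0.2484, 0.1396]
orientation: [-3.118, -0.369, 0.033]
force: [0.1, -0.1, -0.6]
opening: 0.0323
t 24.4 pos [0.4768 0.2484 0.1396] psi -1.335 tilt 1.22 q6 1.71 open 0.0323 F [ 0.1 -0.1 -0.6]
P2:.13 delta [-0.002  -0.0265  0.0098] spin 0.085
```

```bash
python3 -m pendant '[{"delta_pos":[-0.001,-0.014,0.004],"spin":0.05},{"delta_pos":[-0.002,-0.022,0.008],"spin":0.08},{"delta_pos":[-0.002,-0.0265,0.01],"spin":0.085},{"delta_pos":[-0.002,-0.0265,0.01],"spin":0.085},{"delta_pos":[-0.002,-0.0265,0.01],"spin":0.085},{"delta_pos":[-0.002,-0.0265,0.01],"spin":0.085}]';  python3 go.py P2:.036
```

```text
t: 25.0
tool_pos: [0.4688, 0.2732, 0.1299]
orientation: [-3.132, -0.236, 0.033]
force: [-0.3, -0.3, -1.0]
opening: 0.0324
t 25.0 pos [0.4688 0.2732 0.1299] psi -1.4203 tilt 1.21 q6 1.85 open 0.0324 F [-0.3 -0.3 -1. ]
P2:.036 delta [ 0.0017 -0.0003  0.0939] spin -0.0
```

```bash
python3 -m pendant '[{"delta_pos":[0.001,0,0.015],"spin":0},{"delta_pos":[0.0015,0,0.035],"spin":0},{"delta_pos":[0.0017,0,0.06],"spin":0},{"delta_pos":[0.0017,0,0.078],"spin":0},{"delta_pos":[0.0017,0,0.088],"spin":0},{"delta_pos":[0.0017,0,0.093],"spin":0},{"delta_pos":[0.0017,0,0.094],"spin":0},{"delta_pos":[0.0017,0,0.094],"spin":0}]'; python3 go.py P2:.0299
python3 - <<'E'
from h import *
c=shot('scene','s11.png');cv2.imwrite('pics/s11z.png',cv2.resize(c['color'][120:300,80:240],None,fx=3.3,fy=3.3,interpolation=2))
E
```

```text
t: 25.8
tool_pos: [0.4691, 0.2736, 0.0365]
orientation: [-3.131, -0.236, 0.032]
force: [-0.8, 0.2, -1.3]
opening: 0.0323
t 25.8 pos [0.4691 0.2736 0.0365] psi -1.4204 tilt 1.15 q6 1.85 open 0.0323 F [-0.8  0.2 -1.3]
P2:.0299 delta [-0.0004 -0.0002  0.0066] spin -0.0
```

View pics/s11z.png

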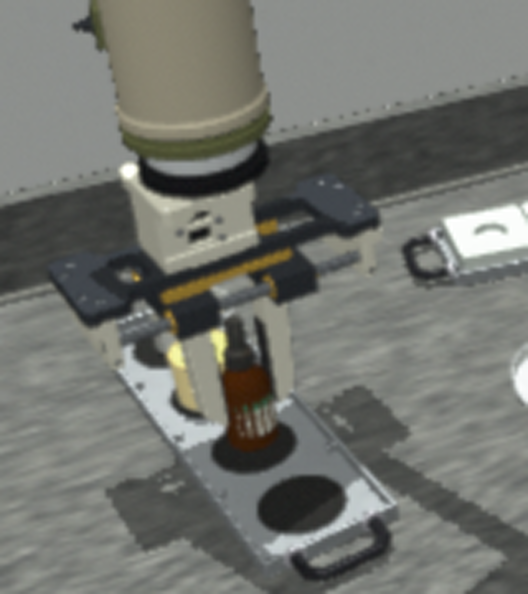

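The bottle is upright over pad 2, at about (156,253). I'll lower and release.

```bash
python3 -m pendant '[{"delta_pos":[0,0,0.002],"spin":0},{"delta_pos":[0,0,0.004],"spin":0},{"delta_pos":[0,0,0.0055],"spin":0},{"delta_pos":[0,0,0.0065],"spin":0},{"delta_pos":[0,0,0.0065],"spin":0}]'; python3 -m pendant '[{"delta_pos":[0,0,0],"spin":0},{"delta_pos":[0,0,0],"spin":0},{"delta_pos":[0,0,0],"spin":0},{"delta_pos":[0,0,0],"spin":0},{"delta_pos":[0,0,0],"spin":0},{"delta_pos":[0,0,0],"spin":0},{"delta_pos":[0,0,0],"spin":0}]' -1; python3 -m pendant '[{"delta_pos":[0,0,-0.02],"spin":0},{"delta_pos":[0,0,-0.05],"spin":0},{"delta_pos":[0,0,-0.09],"spin":0},{"delta_pos":[0,0,-0.125],"spin":0},{"delta_pos":[0,0,-0.145],"spin":0},{"delta_pos":[0,0,-0.15],"spin":0},{"delta_pos":[0,0,-0.15],"spin":0},{"delta_pos":[0,0,-0.15],"spin":0}]'; python3 go.py jar:.14
python3 - <<'E'
from h import *
c=shot('scene','s12.png');cv2.imwrite('pics/s12z.png',cv2.resize(c['color'][120:300,80:240],None,fx=3.3,fy=3.3,interpolation=2))
E
```

```text
t: 26.35
tool_pos: [0.469, 0.2736, 0.0301]
orientation: [-3.131, -0.236, 0.031]
force: [0.7, 0.6, -0.5]
opening: 0.0321
t: 27.05
tool_pos: [0.469, 0.2736, 0.0301]
orientation: [-3.131, -0.236, 0.031]
force: [0.4, -0.2, -0.3]
opening: 0.0839
t: 27.85
tool_pos: [0.4711, 0.2733, 0.1783]
orientation: [-3.132, -0.236, 0.035]
force: [-0.2, 0.2, -0.5]
opening: 0.0929
t 27.85 pos [0.4711 0.2733 0.1783] psi -1.4202 tilt 1.28 q6 1.85 open 0.0929 F [-0.2  0.2 -0.5]
jar:.14 delta [0.0567 0.4459 0.0361] spin -1.285
```

View pics/s12z.png

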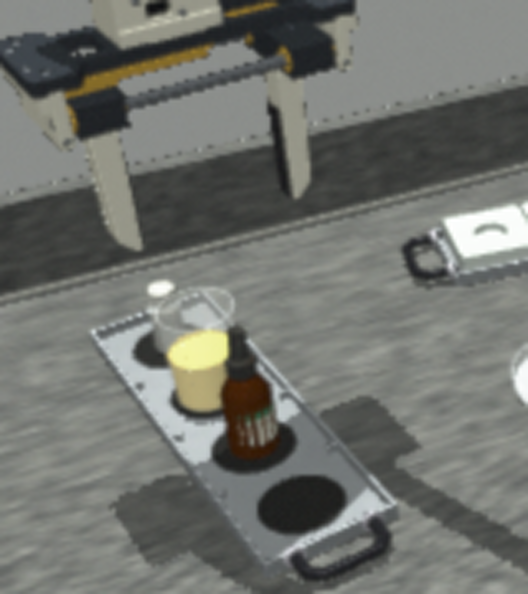

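The bottle stands centred on pad 2 at about (156,255). Last is the white jar in the fourth block, at (293,187) in the top view.

```bash
python3 -m pendant '[{"delta_pos":[0.002,0.015,0],"spin":-0.07},{"delta_pos":[0.006,0.05,0.002],"spin":-0.2},{"delta_pos":[0.012,0.095,0.005],"spin":-0.34},{"delta_pos":[0.018,0.14,0.01],"spin":-0.48},{"delta_pos":[0.024,0.188,0.015],"spin":-0.62},{"delta_pos":[0.03,0.236,0.02],"spin":-0.76},{"delta_pos":[0.036,0.284,0.025],"spin":-0.9},{"delta_pos":[0.042,0.332,0.03],"spin":-1.04},{"delta_pos":[0.047,0.375,0.033],"spin":-1.14},{"delta_pos":[0.051,0.405,0.035],"spin":-1.2}]';  python3 go.py jar:.14
```

```text
t: 28.9
tool_pos: [0.5802, -0.1225, 0.1386]
orientation: [-2.437, -1.958, 0.033]
force: [-0.2, 0.4, 0.1]
opening: 0.0928
t 28.9 pos [ 0.5802 -0.1225  0.1386] psi -0.2174 tilt 1.5 q6 -0.07 open 0.0928 F [-0.2  0.4  0.1]
jar:.14 delta [-0.033   0.0205 -0.0017] spin -0.082
```

```bash
python3 -m pendant '[{"delta_pos":[-0.018,0.011,-0.001],"spin":-0.05},{"delta_pos":[-0.028,0.018,-0.001],"spin":-0.08},{"delta_pos":[-0.033,0.0205,-0.001],"spin":-0.082},{"delta_pos":[-0.033,0.0205,-0.001],"spin":-0.082},{"delta_pos":[-0.033,0.0205,-0.001],"spin":-0.082},{"delta_pos":[-0.033,0.0205,-0.001],"spin":-0.082}]';  python3 go.py jar:.029
python3 - <<'E'
from h import *
c=shot('top','t13.png');cv2.imwrite('pics/t13z.png',cv2.resize(c['color'][120:240,110:350],None,fx=3.3,fy=3.3,interpolation=2))
E
```

```text
t: 29.5
tool_pos: [0.593, -0.1581, 0.1391]
orientation: [-2.353, -2.056, 0.032]
force: [-0.3, 0.1, -0.4]
opening: 0.093
t 29.5 pos [ 0.593  -0.1581  0.1391] psi -0.1349 tilt 1.52 q6 -0.2 open 0.093 F [-0.3  0.1 -0.4]
jar:.029 delta [-0.0004  0.0032  0.11  ] spin 0.0
```

View pics/t13z.png

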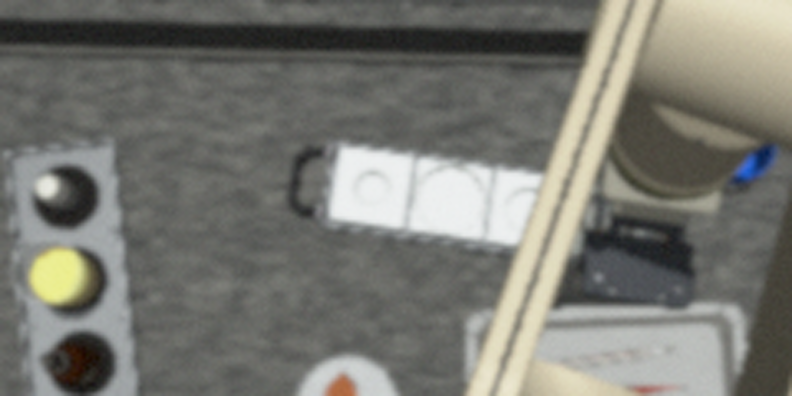

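The top view shows three wells empty and three containers on their pads. The vial's well is at (222,177), which agrees with my fit. I'll grasp the jar.

```bash
python3 -m pendant '[{"delta_pos":[0,0.001,0.02],"spin":0},{"delta_pos":[0,0.002,0.045],"spin":0},{"delta_pos":[0,0.0025,0.067],"spin":0},{"delta_pos":[0,0.003,0.085],"spin":0},{"delta_pos":[0,0.003,0.098],"spin":0},{"delta_pos":[0,0.003,0.106],"spin":0},{"delta_pos":[0,0.003,0.11],"spin":0},{"delta_pos":[0,0.003,0.11],"spin":0}]'; python3 go.py jar:.029; python3 -m pendant '[{"delta_pos":[0,0,0],"spin":0},{"delta_pos":[0,0,0],"spin":0},{"delta_pos":[0,0,0],"spin":0},{"delta_pos":[0,0,0],"spin":0},{"delta_pos":[0,0,0],"spin":0},{"delta_pos":[0,0,0],"spin":0},{"delta_pos":[0,0,0],"spin":0},{"delta_pos":[0,0,0],"spin":0},{"delta_pos":[0,0,0],"spin":0},{"delta_pos":[0,0,0],"spin":0}]' 1 10; python3 -m pendant '[{"delta_pos":[0,0,0],"spin":0},{"delta_pos":[0,0,0],"spin":0}]'; python3 -m pendant '[{"delta_pos":[0,0,-0.01],"spin":0},{"delta_pos":[0,0,-0.025],"spin":0},{"delta_pos":[0,0,-0.05],"spin":0},{"delta_pos":[0,0,-0.075],"spin":0},{"delta_pos":[0,0,-0.095],"spin":0},{"delta_pos":[0,0,-0.1],"spin":0},{"delta_pos":[0,0,-0.1],"spin":0},{"delta_pos":[0,0,-0.1],"spin":0},{"delta_pos":[0,0,-0.1],"spin":0}]'; python3 go.py P1:.13
```

```text
t: 30.35
tool_pos: [0.5932, -0.1586, 0.0292]
orientation: [-2.353, -2.056, 0.032]
force: [1.3, 0.7, 0.6]
opening: 0.0932
t 30.35 pos [ 0.5932 -0.1586  0.0292] psi -0.1346 tilt 1.5 q6 -0.2 open 0.0932 F [1.3 0.7 0.6]
jar:.029 delta [-0.0005  0.0001  0.0002] spin 0.0
t: 31.35
tool_pos: [0.5932, -0.1586, 0.0293]
orientation: [-2.353, -2.056, 0.032]
force: [0.1, 0.1, 0.5]
opening: 0.0462
t: 31.55
tool_pos: [0.5932, -0.1586, 0.0293]
orientation: [-2.353, -2.056, 0.032]
force: [-0.4, 0.1, -0.4]
opening: 0.0466
t: 32.45
tool_pos: [0.5949, -0.1582, 0.1276]
orientation: [-2.352, -2.055, 0.034]
force: [-0.1, 0.9, -0.9]
opening: 0.0462
t 32.45 pos [ 0.5949 -0.1582  0.1276] psi -0.1346 tilt 1.64 q6 -0.2 open 0.0462 F [-0.1  0.9 -0.9]
P1:.13 delta [ 0.3912 -0.2512  0.0031] spin 1.285
```

```bash
python3 -m pendant '[{"delta_pos":[0.01,-0.006,-0.001],"spin":0.05},{"delta_pos":[0.035,-0.022,-0.002],"spin":0.14},{"delta_pos":[0.07,-0.045,-0.003],"spin":0.26},{"delta_pos":[0.108,-0.069,-0.004],"spin":0.38},{"delta_pos":[0.146,-0.094,-0.004],"spin":0.5},{"delta_pos":[0.184,-0.118,-0.004],"spin":0.62},{"delta_pos":[0.222,-0.143,-0.003],"spin":0.74},{"delta_pos":[0.26,-0.167,-0.002],"spin":0.86},{"delta_pos":[0.295,-0.189,-0.001],"spin":0.98},{"delta_pos":[0.325,-0.209,0],"spin":1.08}]';  python3 go.py P1:.13
```

```text
t: 33.45
tool_pos: [0.4296, 0.1934, 0.1312]
orientation: [-3.088, -0.549, 0.047]
force: [0.6, -0.6, 0.2]
opening: 0.0466
t 33.45 pos [0.4296 0.1934 0.1312] psi -1.219 tilt 1.73 q6 1.52 open 0.0466 F [ 0.6 -0.6  0.2]
P1:.13 delta [-0.0052 -0.0762  0.0021] spin 0.201
```

```bash
python3 -m pendant '[{"delta_pos":[-0.002,-0.03,0],"spin":0.08},{"delta_pos":[-0.004,-0.052,0.001],"spin":0.14},{"delta_pos":[-0.005,-0.068,0.002],"spin":0.18},{"delta_pos":[-0.005,-0.0762,0.002],"spin":0.2},{"delta_pos":[-0.005,-0.0762,0.002],"spin":0.2},{"delta_pos":[-0.005,-0.0762,0.002],"spin":0.2},{"delta_pos":[-0.005,-0.0762,0.002],"spin":0.2}]';  python3 go.py P1:.026
```

```text
t: 34.15
tool_pos: [0.3986, 0.2626, 0.1296]
orientation: [-3.131, -0.238, 0.048]
force: [-0.3, -0.8, -1.5]
opening: 0.0467
t 34.15 pos [0.3986 0.2626 0.1296] psi -1.4189 tilt 1.77 q6 1.88 open 0.0467 F [-0.3 -0.8 -1.5]
P1:.026 delta [ 0.0031 -0.0002  0.1036] spin 0.001
```

```bash
python3 -m pendant '[{"delta_pos":[0.001,0,0.015],"spin":0},{"delta_pos":[0.002,0,0.035],"spin":0},{"delta_pos":[0.003,0,0.06],"spin":0},{"delta_pos":[0.003,0,0.08],"spin":0},{"delta_pos":[0.003,0,0.093],"spin":0},{"delta_pos":[0.003,0,0.101],"spin":0},{"delta_pos":[0.003,0,0.1036],"spin":0},{"delta_pos":[0.003,0,0.1036],"spin":0}]'; python3 go.py P1:.0195
python3 - <<'E'
from h import *
c=shot('scene','s14.png');cv2.imwrite('pics/s14z.png',cv2.resize(c['color'][120:300,80:240],None,fx=3.3,fy=3.3,interpolation=2))
E
```

```text
t: 34.95
tool_pos: [0.3986, 0.2629, 0.0261]
orientation: [-3.131, -0.238, 0.048]
force: [-0.1, -0.1, 0.0]
opening: 0.0464
t 34.95 pos [0.3986 0.2629 0.0261] psi -1.419 tilt 1.76 q6 1.88 open 0.0464 F [-0.1 -0.1  0. ]
P1:.0195 delta [ 0.     -0.0002  0.0066] spin 0.001
```

View pics/s14z.png

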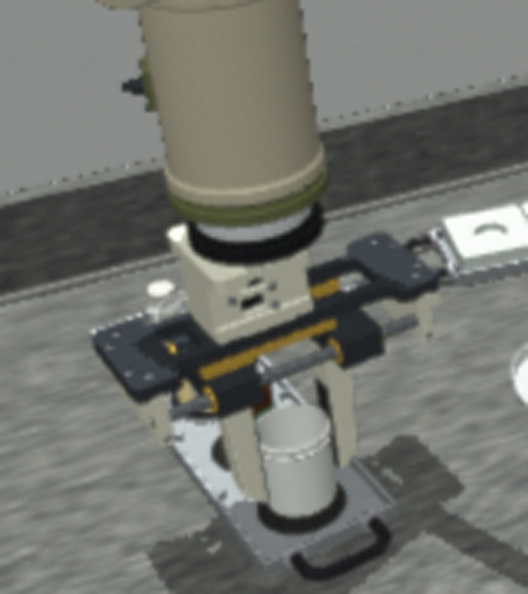

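The jar is upright over pad 1, at about (171,272). I'll lower and release it, then retreat.

```bash
python3 -m pendant '[{"delta_pos":[0,0,0.002],"spin":0},{"delta_pos":[0,0,0.004],"spin":0},{"delta_pos":[0,0,0.0055],"spin":0},{"delta_pos":[0,0,0.0065],"spin":0},{"delta_pos":[0,0,0.0065],"spin":0}]'; python3 -m pendant '[{"delta_pos":[0,0,0],"spin":0},{"delta_pos":[0,0,0],"spin":0},{"delta_pos":[0,0,0],"spin":0},{"delta_pos":[0,0,0],"spin":0},{"delta_pos":[0,0,0],"spin":0},{"delta_pos":[0,0,0],"spin":0},{"delta_pos":[0,0,0],"spin":0}]' -1; python3 -m pendant '[{"delta_pos":[0,0,-0.02],"spin":0},{"delta_pos":[0,0,-0.05],"spin":0},{"delta_pos":[0,0,-0.09],"spin":0},{"delta_pos":[0,0,-0.125],"spin":0},{"delta_pos":[0,0,-0.16],"spin":0},{"delta_pos":[0,0,-0.18],"spin":0},{"delta_pos":[0,0,-0.18],"spin":0}]'; python3 -m pendant '[{"delta_pos":[0.03,0.02,0],"spin":0},{"delta_pos":[0.04,0.06,0],"spin":0},{"delta_pos":[0.04,0.1,0],"spin":0},{"delta_pos":[0.04,0.14,0],"spin":0},{"delta_pos":[0.04,0.18,0],"spin":0},{"delta_pos":[0.04,0.22,0],"spin":0},{"delta_pos":[0.04,0.25,0],"spin":0},{"delta_pos":[0.04,0.25,0],"spin":0},{"delta_pos":[0.04,0.25,0],"spin":0},{"delta_pos":[0.04,0.25,0],"spin":0}]'; python3 - <<'E'
from fit import *
from h import *
th=.1509;R=np.array([[np.cos(th),-np.sin(th)],[np.sin(th),np.cos(th)]]);o=np.array([.50365,.27906])
for n in ['top','scene']:
    c=shot(n,n+'15.png');
    for l in ['vial','specimen_cup','dropper_bottle','white_jar']:
        for m in robot.mark_of(n,l):
            w=towld(c,m['location'])
            if w[1]>.15: print(n,l,round(m['score'],2),'rack mm',(1000*R.T@(w[:2]-o)).round(1),w[2].round(3))
    a=c['color'][120:320,60:260] if n=='top' else c['color'][120:300,80:240]
    cv2.imwrite('pics/%s15z.png'%n,cv2.resize(a,None,fx=2.9,fy=2.9,interpolation=2))
E
python3 go.py
```

```text
t: 35.5
tool_pos: [0.3986, 0.2631, 0.02]
orientation: [-3.131, -0.238, 0.047]
force: [0.4, 0.5, 0.1]
opening: 0.0466
t: 36.2
tool_pos: [0.3986, 0.2631, 0.02]
orientation: [-3.131, -0.238, 0.047]
force: [-0.0, 1.1, -0.5]
opening: 0.0922
t: 36.9
tool_pos: [0.406, 0.2642, 0.2038]
orientation: [-3.128, -0.238, 0.037]
force: [-0.7, -0.0, 0.1]
opening: 0.0931
t: 37.9
tool_pos: [0.4829, 0.024, 0.2005]
orientation: [-3.128, -0.239, 0.039]
force: [0.3, 0.5, 0.1]
opening: 0.0927
top vial 0.54 rack mm [109.9  -1. ] 0.004
top specimen_cup 0.82 rack mm [37.6  1.3] 0.005
top dropper_bottle 0.43 rack mm [-30.   -1.6] -0.001
top white_jar 0.45 rack mm [-104.8   -0.5] 0.009
scene vial 0.46 rack mm [106.3  -0. ] 0.001
scene specimen_cup 0.8 rack mm [34.1 -1.4] 0.003
scene dropper_bottle 0.61 rack mm [-37.1  -4.6] 0.007
scene white_jar 0.74 rack mm [-109.7   -3.9] 0.005
t 38.4 pos [0.4834 0.0234 0.2015] psi -1.4186 tilt 1.38 q6 1.36 open 0.093 F [-0.1  0.2  0.7]
```

View pics/top15z.png

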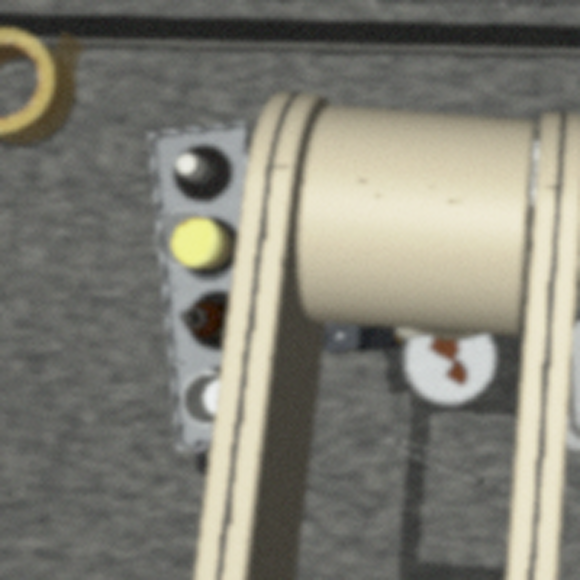

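View pics/scene15z.png

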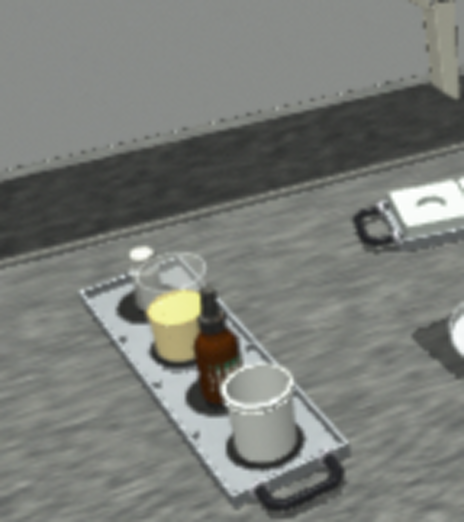

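All four containers stand upright and centred: vial at the far end, then cup, bottle, and jar nearest the handle at about (171,275) in the scene view. The networks put them within 6 mm of their pad middles. The arm is clear and still, so I'm handing in.

```bash
python3 -c "
from plant import robot
print(robot.close_job())"
```

```text
the job is handed in; nothing more can be done
None
```

All four containers are on the pad rack in reverse order, and I handed the job in at about 38 s of the 120 s allowed. The vial is on pad 4 (farthest from the handle), the specimen cup on pad 3, the dropper bottle on pad 2 and the white jar on pad 1 (nearest the handle). I left the blue look-alikes alone.

- **Position:** In the last pictures both cameras show the four standing upright. The networks' marks lie within about 6 mm of each pad's middle, against the 12 mm allowed.
- **Disagreements:** The two cameras differ by up to about 7 mm, most for the dropper bottle (-30 mm from the top camera and -37 mm from the scene camera, target -35.5 mm). In that top picture the arm partly hid the bottle and the jar. The gripper's measured release positions were within 1 mm of the pad middles.
- **Tilt:** The tool's tilt crept up to 1.8° (0.03 rad), but the containers stood upright after release.
- **Forces:** The wrist force read no more than about 3 N after any move.

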